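# Switch the analyser's inlet selector to the green channel

### The arm

A 6-joint arm with a two-finger parallel gripper is mounted at the origin on the work surface. World frame = base frame: x ahead of the robot, y to its left, z up, the work surface at z = 0. Lengths are in mm, angles in rad, forces in N, time in s.
With the tool pointing down it reaches from about 250 to 725 mm from the base axis. Payload 9.7 kg.
Tool frame: the origin (TCP) lies on the centre line of the jaws, within the pads' length; the fingertips stand r.finger_overhang ahead of it and the grasp point (between the pads) lies 8 mm behind it (r.finger_overhang is the distance from the TCP to the fingertips, in mm); z points along the fingers, y is the direction in which the jaws open and shut (so a half turn about z gives the same grasp; the last joint's range is limited). The gripper opens to 85 mm and grips with 20 to 120 N. Pads are 22 mm wide; open, the fingers measure 114 mm over their backs; the gripper's body (76 mm by 85 mm) begins 54 mm behind the grasp point. The pads swing forward as they close: fully open they stand 13 mm farther back than shut.
Start: joints at [-1.205, 0.087, 0.176, 1.66, 0, 1.571], TCP at [196.73, -513.609, 242.284] pointing down, gripper open.
Joint ranges: [-3.13, 3.13], [-0.85, 1.81], [-1.15, 1.24], [-2.2, 2.28], [-1.44, 1.52], [-3.14, 3.14]. Speed limits (rad/s): [2.22, 2.22, 2.57, 3.14, 3.14, 3.14].

### API

Orientations are given as a unit quaternion [w, x, y, z].
In Python, from station import r, get_image, camera_params, nets gives the robot as it stands.
- The arm moves only by the shell command python3 -m crank 'ROWS' [OPENING] [FORCE]. ROWS is a JSON object of lists of equal length, an entry for each row: "dp": the shift along the tool's x, y, z in mm, a list of three; "turn": the turn, a rotation vector about the tool's x, y, z in degrees, a list of three. A call has 1 to 12 rows; each row shifts and turns the commanded pose from where the row before left it, along the tool's axes as they then stand; what a row does not reach is not made up. A row lasts 1/8 s, in which the tool goes at most 62.5 mm and 10.7 degrees, less where a joint would pass 70% of its speed; a pose out of reach is approached as far as the arm can. A call with a gripper value outside its range is refused whole. OPENING is the closure, from 0 (fully open) to 1 (shut), set as the call begins (- or left out, the last holds). The fingers move at their own pace and stop on an object; FORCE is the grip in N (left out, the last holds). Time passes only in rows, so rows that do not move let the fingers close. It gives the time, the measured TCP pose, the force and the opening at its end, in the units of the state.
- r.read_state(): the state, without advancing time (a new reading comes with each control period).
- get_image(name): name is "scene" or "top"; returns the picture (420x560x3 uint8, blue, green, red); there is no depth.
- camera_params(name): a dict with "fx", "fy", "cx", "cy" (pixels), "T" (4x4, takes a point from camera to world coordinates). Camera axes: x right, y down, z forward; pixel columns grow to the right and rows downward; lengths in mm; the calibration is good to about 2 mm. A picture is of the moment at which its call begins. camera_params takes no time and is no camera call.
- r.close_job(): hands the job in, once; it reports no verdict.
Trained networks look in the newest picture that a camera, given by its name, has taken for a name from the list of things; names that differ only in an ending like _2 or _b are one class to them, and where a whole thing is asked for, a point or a joint stands for the part that bears it (a point fixed in the world has none). Each returns a list of dicts, best first, with "score" (0 to 1); they miss things now and then, are a little off and sometimes report something else, mostly with a low value. They report only what shows in the picture. A call takes as long as a camera call.
- nets.regions_of(camera, query): "pixels" (420x560 bool, what is visible of it) and "extent" ([left, top, right, bottom] in pixels, round what is visible of it).
The state is a dict: "clock": time; "q": joint angles; "qd": joint speeds; "effort": joint torques, N m; "position": TCP position; "tcp_rot": TCP orientation; "contact_force": force on the tool from outside, world axes, zero at the start; "moment": the same for the moment, N m; "grip_width": opening from 0.0 (shut) to 1.0 (fully open).
Only numpy, scipy, OpenCV 4.12 (cv2) and the standard library are available. Lean on these libraries where they do the work, as an engineer would, in place of code of your own. Each camera call takes 0.05 s, during which the arm holds its last target.

### The job

Switch the analyser's inlet to the green channel: with the fingers, push the tab on the round selector around until its yellow ridge points squarely at the green dot, then press the white confirm button all the way down and let it come back up. Only push the tab, never pinch it between the fingers; press the button only once the selector stands at green, and leave the sample tray, the vial and the canister where they are.

Things in the scene. Friction and masses are not known exactly. Their poses are not given: they have to be found in the camera images.
- module: White selector module, fixed to the bench: a box 280 x 250 mm, 60 mm high, with a yellow front panel facing roughly the robot. Its origin is at bench level under the axis of the selector; its x axis points away from the front panel, z up. The box reaches from x = -150 to +130 mm and y = -125 to +125 mm. It stands turned by up to 0.35 rad either way.
- selector (a joint): Angle of the round selector about its vertical axis, rad, counter-clockwise from above; 0 when the tab points along the module's x axis. End stops at -2.2 and +2.2. It turns against steady friction (0.15 N m, about 3 N at the tab), has no spring and no detents, and stays where it is left. At the start it is somewhere between -0.5 and 0.5, in the gap between the dots.
- selector_axis (a point): Centre of the selector on the upper face of its aluminium disc (124 mm in diameter, 18 mm thick, upper face 78 mm above the bench). A hub 32 mm in diameter stands 6 mm higher.
- tab_middle (a point): Middle of the tab, 57 mm from the selector's axis, at the top of its black sides, 104 mm above the bench; it turns with the selector. The tab is an upright plate on the disc, set along a radius: two black side plates (from 36 to 78 mm from the axis, rising 26 mm above the disc) with a thin yellow ridge between them (34 to 84 mm from the axis, 30 mm above the disc, top 108 mm above the bench). The whole is 16 mm thick. Site axes: x outward along the tab, z up.
- pointed_spot (a point): The spot that the tab points at: on its line, 98 mm from the axis, 62 mm above the bench, where the dots lie. It turns with the selector.
- tab_left: Black plate that forms the tab's counter-clockwise side, 42 x 6 x 26 mm; origin at its foot, 57 mm from the axis.
- tab_right: Black plate that forms the tab's clockwise side, 42 x 6 x 26 mm; origin at its foot, 57 mm from the axis.
- mark_green: Green dot, a disc 24 mm in diameter and 2 mm thick lying fixed on the module's top; origin at the centre of its underside, 60 mm above the bench, 98 mm from the selector's axis. The four coloured dots lie at selector angles of +60, +105, -60 and -105 degrees; which colour lies where changes.
- mark_red: Red dot, the same size, at another of the four places.
- mark_blue: Blue dot, the same size, at another of the four places.
- mark_orange: Orange dot, the same size, at another of the four places.
- confirm (a joint): Travel of the white confirm button, m: 0 up, 0.006 fully down; a spring, 5 N at full travel, brings it back up. It counts as pressed beyond 0.0045.
- confirm_top (a point): Centre of the top of the white confirm button (28 mm in diameter) in its round black housing; it stands on the module's top between the selector and the yellow front panel, 112 mm from the selector's axis, and is pressed straight down.
- tray: Black sample tray with small square wells, 85 x 127 x 18 mm, lying loose on the bench beside the module, on the side of the module's +y; origin under its centre.
- vial: Small capped vial, 28 mm in diameter, 60 mm high, standing loose on the bench on the side of the module's -y, towards the front; origin under its centre.
- canister: Black round canister, 54 mm in diameter, 50 mm high, standing loose on the bench on the side of the module's -y, towards the back; origin under its centre.

How it is judged:
By the outcome, as a careful person would: the job done as asked, in the order asked, and still so for the second after the job is handed in, with the robot touching nothing.
It also fails if it takes over 54 s, if anything falls off the work surface, if the arm or the gripper's body presses on something with over 40 N, if the wrist force passes 120 N, or if a joint passes its speed limit or range.

## Working session

There is one attempt and no reset: what is moved stays moved. The work goes in short steps, Python scripts to look and compute and a shell command to move; the robot and the scene stay as the last step left them, time stands still between calls to the robot, and variables do not carry over. Pictures are saved under pics/ and viewed, and the job is handed in when it is done.

```bash
ls; mkdir -p pics
python3 - <<'E'
from station import r,get_image,camera_params,nets
import cv2
for n in("scene","top"):
    cv2.imwrite(f"pics/{n}0.png",get_image(n)); c=camera_params(n); print(n,c)
s=r.read_state(); print(s, r.finger_overhang)
E
```

```text
pics
scene {'fx': 403.8351417106173, 'fy': 403.8351417106173, 'cx': 282.41490935349515, 'cy': 208.94062551655688, 'T': array([[-7.60275726e-02,  7.67531148e-01, -6.36487034e-01,
         1.03813094e+03],
       [ 9.97043266e-01,  5.13750626e-02, -5.71430625e-02,
         1.09585151e+02],
       [-1.11595191e-02, -6.38949560e-01, -7.69167684e-01,
         6.29890086e+02],
       [ 0.00000000e+00,  0.00000000e+00,  0.00000000e+00,
         1.00000000e+00]])}
top {'fx': 518.2795909727449, 'fy': 518.2795909727449, 'cx': 275.9941766961807, 'cy': 211.00699566237228, 'T': array([[ 8.80621496e-03, -9.84872576e-01,  1.73056232e-01,
         3.64611207e+02],
       [-9.99959667e-01, -8.97872844e-03, -2.14055422e-04,
         4.67335698e+01],
       [ 1.76464222e-03, -1.73047367e-01, -9.84911922e-01,
         1.21920803e+03],
       [ 0.00000000e+00,  0.00000000e+00,  0.00000000e+00,
         1.00000000e+00]])}
{'clock': 0.1, 'q': array([-1.20501036e+00,  8.74116371e-02,  1.75182692e-01,  1.65981295e+00,
       -6.92604731e-06,  1.57079918e+00]), 'qd': array([-0.00065873, -0.00045184,  0.00262159,  0.0006823 , -0.00100082,
        0.0015867 ]), 'effort': array([ 1.57262151e-03, -5.21561301e+01,  4.65654480e+01,  1.59647665e-02,
        2.82821412e-05, -7.30268624e-06]), 'position': array([ 196.64980197, -513.42034757,  241.63461359]), 'tcp_rot': array([-6.11765483e-04,  9.83321715e-01,  1.81873627e-01, -1.16674742e-04]), 'contact_force': array([0.11856874, 0.36924143, 0.00500299]), 'moment': array([-8.83804695e-03, -1.56439249e-04,  2.04287458e-05]), 'grip_width': 0.9982185282939627} 11.0
```

View pics/top0.png

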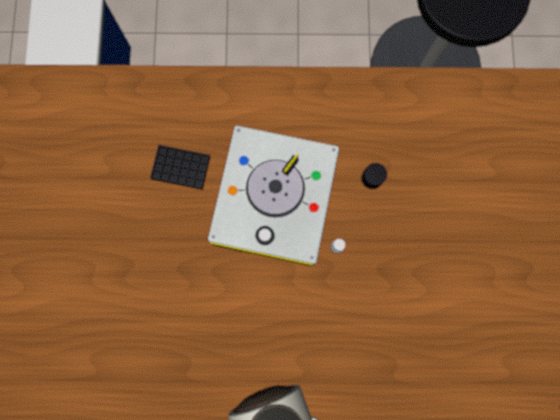

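View pics/scene0.png

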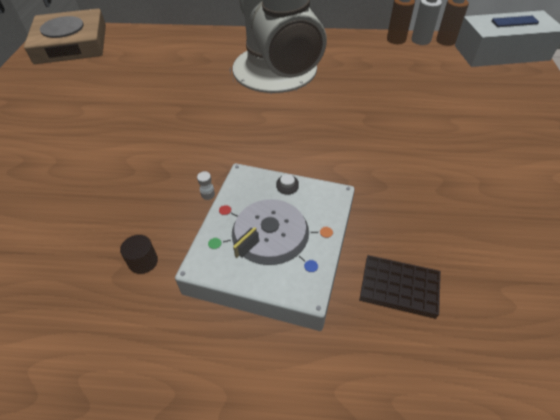

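```bash
cat > h.py <<'E'
from station import r,get_image,camera_params,nets
import numpy as np,cv2
def ray(cam,uv,z):
    c=camera_params(cam);T=np.array(c['T'])
    d=T[:3,:3]@np.array([(uv[0]-c['cx'])/c['fx'],(uv[1]-c['cy'])/c['fy'],1]);o=T[:3,3]
    return o+d*(z-o[2])/d[2]
def proj(cam,p):
    c=camera_params(cam);T=np.array(c['T']);q=T[:3,:3].T@(np.asarray(p,float)-T[:3,3])
    return np.array([c['cx']+c['fx']*q[0]/q[2],c['cy']+c['fy']*q[1]/q[2]])
def cen(cam,q):
    o=nets.regions_of(cam,q)
    if not o: return None
    m=o[0]['pixels'];ys,xs=np.nonzero(m)
    return o[0]['score'],np.array([xs.mean(),ys.mean()]),o[0]['extent'],m.sum()
E
python3 - <<'E'
from h import *
np.set_printoptions(precision=1,suppress=True)
for cam in("top","scene"):
  for q,z in(("mark_green",62),("mark_red",62),("mark_blue",62),("mark_orange",62),("tab_left",104),("tab_right",104),("confirm_top",70),("selector_axis",78)):
    c=cen(cam,q)
    print(cam,q,c, None if c is None else ray(cam,c[1],z))
E
```

```text
top mark_green None None
top mark_red None None
top mark_blue (0.59, array([242.9, 160.6]), [237.5, 157.3, 251.7, 165.5], np.int64(84)) [685.3 123.8  62. ]
top mark_orange (0.47, array([231.4, 190.3]), [230.7, 185.9, 234.7, 196.8], np.int64(54)) [615.1 148.6  62. ]
top tab_left (0.62, array([288. , 162.2]), [282.8, 155.9, 293.8, 168.9], np.int64(38)) [670.8  20.8 104. ]
top tab_right (0.44, array([291.3, 166.6]), [289.7, 157.7, 295.4, 176.5], np.int64(69)) [661.   13.4 104. ]
top confirm_top (0.49, array([263.7, 235.1]), [254.7, 227.3, 272.6, 246.1], np.int64(146)) [511.7  73.5  70. ]
top selector_axis (0.69, array([275.4, 186.6]), [243.2, 157.9, 304.0, 212.9], np.int64(2477)) [620.9  48.3  78. ]
scene mark_green (0.69, array([213.9, 242.6]), [209.2, 236.6, 222.8, 248.8], np.int64(89)) [650.9 -44.   62. ]
scene mark_red None None
scene mark_blue (0.56, array([311.3, 265.8]), [309.1, 260.5, 318.6, 271.7], np.int64(111)) [685.6 123.7  62. ]
scene mark_orange None None
scene tab_left (0.75, array([248.7, 243.1]), [238.5, 230.8, 255.3, 254.8], np.int64(274)) [676.6  22.6 104. ]
scene tab_right None None
scene confirm_top (0.52, array([287.1, 180.4]), [278.7, 173.9, 296.4, 189.0], np.int64(162)) [503.4  71.6  70. ]
scene selector_axis (0.98, array([268.9, 230.1]), [234.6, 198.5, 307.0, 261.4], np.int64(3695)) [629.6  49.1  78. ]
```

Both views show the green dot at top (316,175) and scene (214,242), on the tab's clockwise side at -60°. The tab is near top (290,165) and the button near top (264,235). I'll refine these with colour segmentation and a module fit over both cameras.

```bash
cat >> h.py <<'E'
from scipy.optimize import least_squares
def blobs(img):
    hsv=cv2.cvtColor(img,cv2.COLOR_BGR2HSV);out={}
    for n,(lo,hi) in dict(green=(45,80),blue=(105,130),red=(170,182),orange=(8,20),yellow=(24,34)).items():
        H=hsv[...,0].astype(int); 
        if n=='red': H=np.where(H<4,H+180,H); hi=184
        out[n]=((H>=lo)&(H<=hi)&(hsv[...,1]>130)&(hsv[...,2]>(60 if n!='orange' else 150)))
    return out
def comps(m,w):
    n,l,st,ce=cv2.connectedComponentsWithStats(m.astype(np.uint8),connectivity=8)
    return [(st[i,4],ce[i],l==i) for i in range(1,n)]
ANG=dict(blue=60,orange=105,green=-60,red=-105)
def mod(p,ang,rad,z): a=p[2]+ang; return np.array([p[0]+rad*np.cos(a),p[1]+rad*np.sin(a),z])
E
python3 - <<'E'
from h import *
np.set_printoptions(precision=2,suppress=True)
nom={'top':dict(green=(316,175),blue=(243,160),red=(314,207),orange=(232,190)),'scene':dict(green=(214,242),blue=(311,266),red=(225,210),orange=(326,232))}
obs=[]
for cam in nom:
    b=blobs(cv2.imread(f"pics/{cam}0.png"))
    for k,v in nom[cam].items():
        c=[x for x in comps(b[k],0) if np.hypot(*(x[1]-v))<8]
        if c:
            c=max(c,key=lambda x:x[0]); print(cam,k,c[0],c[1],ray(cam,c[1],62)); obs.append((cam,k,c[1]))
    c=[x for x in comps(b['yellow'],0) if x[0]>8]; print('yellow',[(x[0],x[1]) for x in c])
for cs in (['top'],['scene'],['top','scene']):
    O=[o for o in obs if o[0] in cs]
    f=lambda p:np.concatenate([proj(c,mod(p,np.radians(ANG[k]),98,62))-u for c,k,u in O])
    s=least_squares(f,[622,48,-.2],x_scale=[1,1,.01]); print(cs,s.x,'rms px',np.sqrt((s.fun**2).mean()))
p=s.x
for n,q in dict(axis=(p[0],p[1],78),btn=mod(p,np.pi,112,75),green=mod(p,-np.pi/3,98,62)).items(): print(n,np.array(q),proj('top',q),proj('scene',q))
E
```

```text
top green 49 [315.69 174.94] [652.83 -43.9   62.  ]
top blue 54 [243.41 160.26] [686.09 122.68  62.  ]
top red 58 [313.4  207.07] [577.79 -38.35  62.  ]
top orange 62 [232.06 189.97] [615.79 147.2   62.  ]
yellow [(np.int32(76), array([289.88, 163.72])), (np.int32(182), array([260.7 , 253.77]))]
scene blue 89 [310.7 265.7] [685.45 122.73  62.  ]
scene red 64 [224.48 209.61] [576.87 -38.25  62.  ]
scene orange 71 [325.85 231.7 ] [614.6 146.9  62. ]
yellow []
['top'] [621.55  49.26  -0.2 ] rms px 0.08396403447991128
['scene'] [620.54  49.28  -0.2 ] rms px 0.06341241354449548
['top', 'scene'] [621.08  49.27  -0.2 ] rms px 0.1728393761828132
axis [621.08  49.27  78.  ] [274.98 186.55] [269.45 226.08]
btn [511.3   71.49  75.  ] [264.53 234.98] [286.78 181.59]
green [652.27 -43.63  62.  ] [315.58 175.17] [214.   243.31]
```

```bash
cat >> h.py <<'E'
P=np.array([621.08,49.27,-0.2])
def ridge(cam,img,hint=0):
    hsv=cv2.cvtColor(img,cv2.COLOR_BGR2HSV).astype(int)
    m=(hsv[...,0]>=20)&(hsv[...,0]<=38)&(hsv[...,1]>110)&(hsv[...,2]>90)
    ys,xs=np.nonzero(m); pts=[]
    for x,y in zip(xs,ys):
        w=ray(cam,(x,y),107); d=w[:2]-P[:2]; R=np.hypot(*d)
        if 28<R<92: pts.append(w[:2])
    pts=np.array(pts)
    if len(pts)<8: return None
    v=pts.mean(0)-P[:2]; u=np.linalg.svd(pts-pts.mean(0))[2][0]; u*=np.sign(u@v)
    off=u[0]*v[1]-u[1]*v[0]
    a=lambda w:np.degrees(np.arctan2(w[1],w[0])-P[2])
    return dict(n=len(pts),by_centroid=a(v),by_line=a(u),R=np.hypot(*v),off=off)
E
sed -i 's/^P=.*/P=np.array([621.08,49.27,-0.2])/' h.py
python3 - <<'E'
from h import *
p=[]
nom={'top':dict(green=(316,175),blue=(243,160),red=(314,207),orange=(232,190))}
for cam in("top","scene"): print(cam,ridge(cam,cv2.imread(f"pics/{cam}0.png")))
for z in (70,75,80,85): print(z,ray('top',(264.6,235),z)[:2],ray('scene',(287.2,180.6),z)[:2])
im=cv2.imread("pics/scene0.png"); c=cv2.resize(im[160:290,190:350],None,fx=4,fy=4,interpolation=cv2.INTER_CUBIC)
cv2.imwrite("pics/crop0.png",c)
import numpy as np
s=r.read_state(); print(s['position'])
E
```

```text
top {'n': 74, 'by_centroid': np.float64(-23.97829436221388), 'by_line': np.float64(-24.71402431044766), 'R': np.float64(57.04177341436295), 'off': np.float64(0.7324481496227655)}
scene {'n': 57, 'by_centroid': np.float64(-25.109292130123055), 'by_line': np.float64(-24.140662790621207), 'R': np.float64(59.39751936169518), 'off': np.float64(-1.004113040816879)}
70 [511.906911    71.44772055] [503.90453077  71.76674704]
75 [511.26605356  71.34019368] [508.67534582  72.10447765]
80 [510.62519612  71.2326668 ] [513.44616088  72.44220825]
85 [509.98433868  71.12513992] [518.21697594  72.77993886]
[ 196.73359081 -513.62235565  242.2966926 ]
```

View pics/crop0.png

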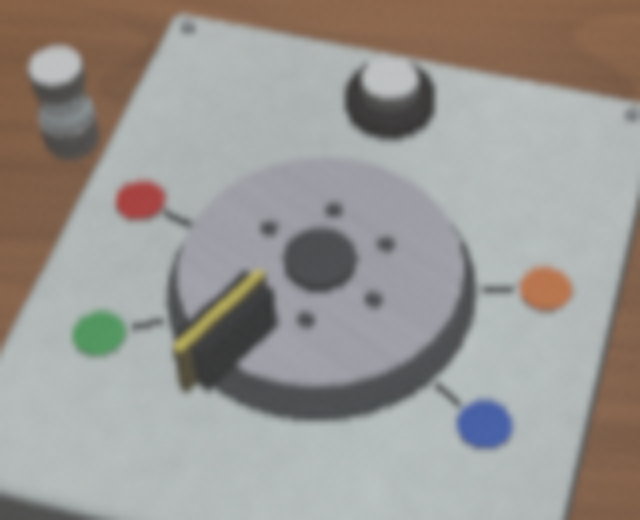

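```bash
cat >> h.py <<'E'
from scipy.spatial.transform import Rotation as Ro
def st():
    s=r.read_state();q=s['tcp_rot'];R=Ro.from_quat([q[1],q[2],q[3],q[0]])
    yaw=np.degrees(np.arctan2(*R.as_matrix()[[1,0],[0,0]]))
    return s,R,yaw
def push_pose(rel,gap,rad=57,half=19):  # TCP xy for tab angle rel(deg), gap off the ccw face
    a=np.radians(rel)+P[2];u=np.array([np.cos(a),np.sin(a)]);t=np.array([-u[1],u[0]])
    return P[:2]+rad*u+(half+gap)*t
def need(xyz):
    s,R,yaw=st(); return R.inv().apply(np.array(xyz)-s['position']),yaw
E
python3 - <<'E'
from h import *
np.set_printoptions(precision=1,suppress=True)
x=push_pose(-24.4,12);print(x,np.hypot(*x),need([*x,165]))
E
```

```text
[685.4  41. ] 686.6611930743505 (array([ 654.8, -343.1,   77.3]), np.float64(20.958213511175703))
```

```bash
python3 -m crank '{"dp":[[50,-26,4],[50,-26,4],[50,-26,4],[50,-26,4],[50,-26,4],[50,-26,4],[50,-26,4],[50,-26,4],[50,-26,4],[50,-26,4],[50,-26,4],[50,-26,4]],"turn":[[0,0,0],[0,0,0],[0,0,0],[0,0,0],[0,0,0],[0,0,0],[0,0,0],[0,0,0],[0,0,0],[0,0,0],[0,0,0],[0,0,0]]}' 1 30
python3 - <<'E'
from h import *
np.set_printoptions(precision=1,suppress=True)
x=push_pose(-24.4,12);print(x,need([*x,165]))
E
```

```text
clock: 2.4
position: [646.5, -6.0, 194.2]
tcp_rot: [0.0, 0.983, 0.182, 0.0]
contact_force: [0.7, -0.9, 0.5]
grip_width: -0.0
[685.4  41. ] (array([ 53.2, -30. ,  29.2]), np.float64(20.964065290747417))
```

```bash
python3 -m crank '{"dp":[[26,-15,14],[27,-15,15],[0,0,0],[0,0,0],[0,0,0],[0,0,0],[0,0,0]],"turn":[[0,0,0],[0,0,0],[0,0,-10],[0,0,-10],[0,0,-10],[0,0,-3],[0,0,0]]}'
python3 - <<'E'
from h import *
np.set_printoptions(precision=1,suppress=True)
x=push_pose(-24.4,12);print(x,need([*x,98]))
for c in("top","scene"):
    i=get_image(c); cv2.imwrite(f"pics/{c}1.png",i)
    cr=i[120:300,180:360] if c=="scene" else i[110:260,200:350]
    cv2.imwrite(f"pics/c{c}1.png",cv2.resize(cr,(600,600*cr.shape[0]//cr.shape[1])))
E
```

```text
clock: 3.28
position: [684.2, 39.4, 165.1]
tcp_rot: [-0.0, 0.891, 0.453, -0.0]
contact_force: [0.1, -0.4, 0.3]
grip_width: -0.002
[685.4  41. ] (array([ 2.1,  0. , 67.1]), np.float64(53.92937184282268))
```

View pics/cscene1.png

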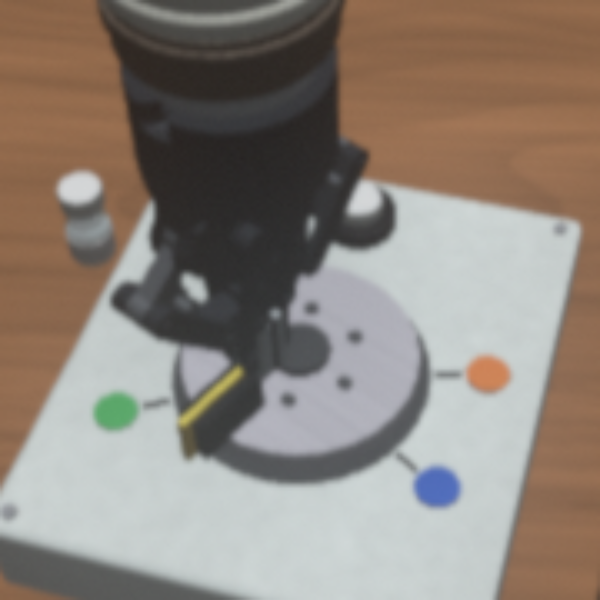

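```bash
python3 -m crank '{"dp":[[2,0,20],[0,0,20],[0,0,15],[0,0,12],[0,0,0]],"turn":[[0,0,0],[0,0,0],[0,0,0],[0,0,0],[0,0,0]]}'
python3 - <<'E'
from h import *
np.set_printoptions(precision=1,suppress=True)
s,R,y=st();print(s['position'],y,s['contact_force'])
# rows: 4 deg each to -54
prev=np.array(s['position'][:2]);Y=y
for k,(rel,gap) in enumerate([(-24.4,6),(-24.4,0)]+[(-24.4-4*i,0) for i in range(1,9)]):
    x=push_pose(rel,gap); yt=rel-11.46+90
    d=Ro.from_euler('z',Y,degrees=True).inv().apply([*(x-prev),0]);print(rel,gap,'dp',d[0],-d[1],'turn z',-(yt-Y)); prev=x;Y=yt
i=get_image("scene"); cr=i[120:300,180:360]; cv2.imwrite("pics/cs2.png",cv2.resize(cr,(600,600)))
E
```

```text
clock: 4.0
position: [685.0, 40.9, 97.4]
tcp_rot: [-0.0, 0.891, 0.454, -0.001]
contact_force: [0.2, 0.4, -0.3]
grip_width: -0.002
[685.   40.9  97.4] 53.944544522349965 [ 0.2  0.4 -0.3]
-24.4 6 dp -5.659196696349447 0.35498703620981753 turn z -0.1954554776500359
-24.4 0 dp -5.999999999348871 8.839367131083118e-05 turn z -0.0
-28.4 0 dp -4.022384567841885 1.1865831249669994 turn z 4.0
-32.4 0 dp -4.022384567841873 1.1865831249670244 turn z 4.0
-36.4 0 dp -4.0223845678418515 1.1865831249670313 turn z 4.0
-40.4 0 dp -4.022384567841954 1.1865831249669467 turn z 4.0
-44.4 0 dp -4.022384567841877 1.1865831249670045 turn z 4.0
-48.4 0 dp -4.022384567841791 1.1865831249670842 turn z 4.0
-52.4 0 dp -4.022384567841985 1.186583124966945 turn z 4.0
-56.4 0 dp -4.022384567841803 1.1865831249670538 turn z 4.0
```

View pics/cs2.png

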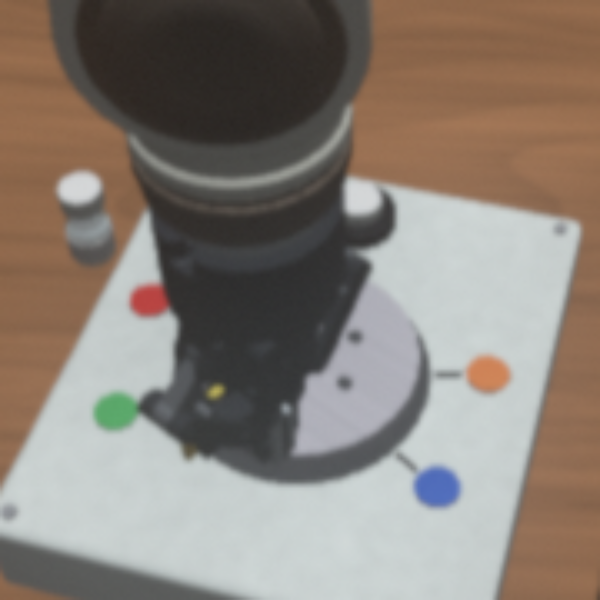

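```bash
python3 -m crank '{"dp":[[-5.5,0,0],[-6,0,0],[-4,1.2,0],[-4,1.2,0],[0,0,0]],"turn":[[0,0,0],[0,0,0],[0,0,4],[0,0,4],[0,0,0]]}'; python3 -m crank '{"dp":[[-4,1.2,0],[-4,1.2,0],[-4,1.2,0],[-4,1.2,0],[-4,1.2,0],[0,0,0]],"turn":[[0,0,4],[0,0,4],[0,0,4],[0,0,4],[0,0,4],[0,0,0]]}'
python3 - <<'E'
from h import *
np.set_printoptions(precision=1,suppress=True)
s,R,y=st();print(s['position'],y,s['contact_force'],push_pose(-52.4,0))
for c in("top","scene"):
    i=get_image(c); print(c,ridge(c,i))
    cr=i[120:300,180:360] if c=="scene" else i[110:260,200:350]
    cv2.imwrite(f"pics/c{c}3.png",cv2.resize(cr,(600,600)))
E
```

```text
clock: 4.68
position: [675.6, 23.5, 98.9]
tcp_rot: [0.0, 0.921, 0.39, 0.0]
contact_force: [-0.4, 0.3, 0.8]
grip_width: 0.003
clock: 5.42
position: [663.7, 6.6, 98.8]
tcp_rot: [0.0, 0.974, 0.225, 0.0]
contact_force: [1.1, -1.2, 0.5]
grip_width: 0.0
[663.7   6.6  98.8] 26.04149537771139 [ 1.1 -1.2  0.5] [663.2   6.5]
top None
scene None
```

View pics/cscene3.png

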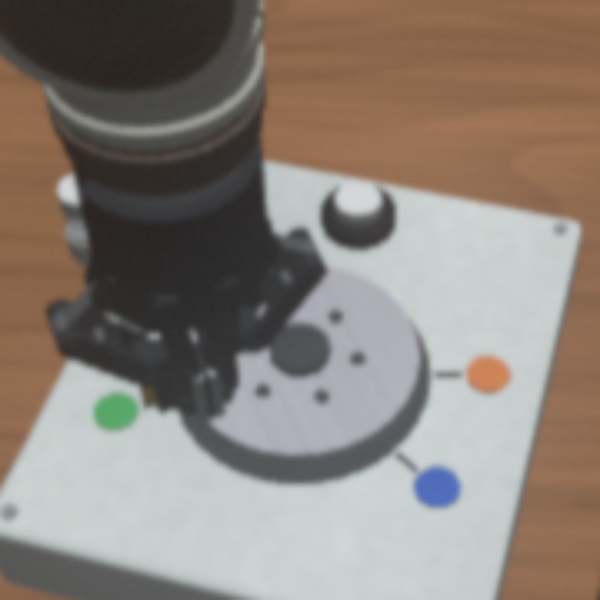

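The holes have moved clockwise, so the disc is turning, and the tab is now near the green dot. I'll back off and measure.

```bash
python3 -m crank '{"dp":[[15,0,0],[20,0,-15],[20,0,-30],[40,-10,-30],[50,-10,0],[0,0,0]],"turn":[[0,0,0],[0,0,0],[0,0,0],[0,0,0],[0,0,0],[0,0,0]]}'
python3 - <<'E'
from h import *
for c in("top","scene"):
    i=get_image(c); print(c,ridge(c,i))
    cr=i[120:300,180:360] if c=="scene" else i[110:260,200:350]
    cv2.imwrite(f"pics/c{c}4.png",cv2.resize(cr,(600,600)))
cv2.imwrite("pics/c4.png",np.hstack([cv2.resize(cv2.imread(f"pics/c{c}4.png"),(400,400)) for c in("top","scene")]))
E
```

```text
clock: 6.28
position: [785.3, 89.4, 168.0]
tcp_rot: [-0.0, 0.974, 0.227, -0.002]
contact_force: [-1.1, -0.0, -0.5]
grip_width: -0.0
top None
scene {'n': 67, 'by_centroid': np.float64(-52.40402564307496), 'by_line': np.float64(-50.846437388570884), 'R': np.float64(59.2206142901971), 'off': np.float64(-1.6097166838512216)}
```

View pics/c4.png

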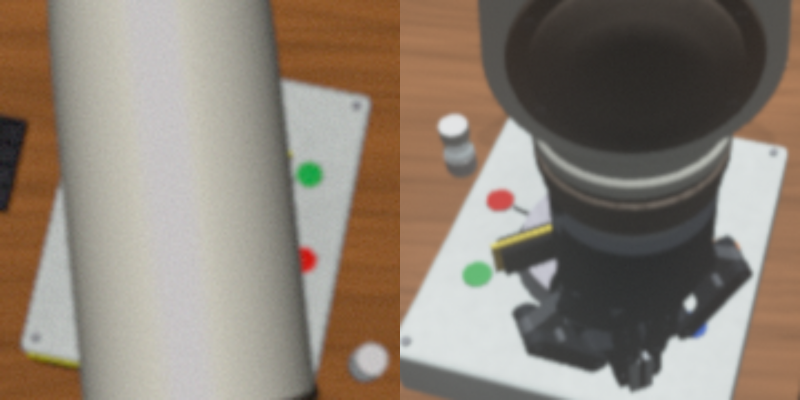

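Run:
```python
from h import *
np.set_printoptions(precision=1,suppress=True)
x=push_pose(-52.4,15); print(need([*x,160]),need([*x,98.5]))
```

```text
(array([-128.3,   19.7,   11.7]), np.float64(26.061556390870372)) (array([-128.1,   19.8,   73.2]), np.float64(26.061556390870372))
```

```bash
python3 -m crank '{"dp":[[-50,10,0],[-40,10,0],[-38,0,20],[0,0,30],[0,0,23],[0,0,0]],"turn":[[0,0,0],[0,0,0],[0,0,0],[0,0,0],[0,0,0],[0,0,0]]}'
python3 - <<'E'
from h import *
np.set_printoptions(precision=2,suppress=True)
x=push_pose(-52.4,2); print(need([*x,98.5]))
s,R,y=st();prev=push_pose(-52.4,2);Y=y
for rel in (-54,-56,-58,-59):
    x=push_pose(rel,0); yt=rel-11.46+90
    d=Ro.from_euler('z',Y,degrees=True).inv().apply([*(x-prev),0]);print(rel,'dp',d[0],-d[1],'turn z',-(yt-Y)); prev=x;Y=yt
E
```

```text
clock: 7.12
position: [676.3, 13.0, 100.2]
tcp_rot: [-0.0, 0.974, 0.224, -0.001]
contact_force: [-0.4, 0.4, 0.4]
grip_width: -0.001
(array([-12.63,   0.16,   1.7 ]), np.float64(25.9374577613177))
-54 dp -3.5971142505716602 0.5210598457779787 turn z 1.3974577613177068
-56 dp -2.0008363411764445 0.6283970543824685 turn z 2.0
-58 dp -2.0008363411763814 0.628397054382503 turn z 2.0
-59 dp -0.9976762015814289 0.3229290443014086 turn z 1.0
```

```bash
python3 -m crank '{"dp":[[-6,0,1],[-6.5,0,0],[-3.6,0.5,0],[-2,0.6,0],[-2,0.6,0],[-1,0.3,0],[0,0,0],[0,0,0]],"turn":[[0,0,0],[0,0,0],[0,0,1.4],[0,0,2],[0,0,2],[0,0,1],[0,0,0],[0,0,0]]}'
python3 - <<'E'
from h import *
np.set_printoptions(precision=2,suppress=True)
s,R,y=st(); print(s['position'],y,need([*push_pose(-59,0),98.5]))
E
python3 -m crank '{"dp":[[12,0,0],[10,0,-15],[0,0,-35],[0,-30,-35],[0,-50,0],[0,-60,0],[0,-60,0],[0,-60,0],[0,0,0]],"turn":[[0,0,0],[0,0,0],[0,0,0],[0,0,0],[0,0,0],[0,0,0],[0,0,0],[0,0,0],[0,0,0]]}'
python3 - <<'E'
from h import *
for c in("top","scene"):
    i=get_image(c); print(c,ridge(c,i)); cv2.imwrite(f"pics/{c}5.png",i)
    cr=i[120:300,180:360] if c=="scene" else i[110:260,200:350]
    cv2.imwrite(f"pics/c{c}5.png",cv2.resize(cr,(400,400)))
cv2.imwrite("pics/c5.png",np.hstack([cv2.imread(f"pics/c{c}5.png") for c in("top","scene")]))
E
```

```text
clock: 8.12
position: [660.5, 3.1, 99.6]
tcp_rot: [0.0, 0.985, 0.17, 0.0]
contact_force: [2.6, -0.3, 1.7]
grip_width: 0.003
[660.5    3.06  99.56] 19.57032664622918 (array([-2.7 ,  0.27,  1.06]), np.float64(19.57032664622918))
clock: 9.25
position: [599.6, 241.6, 184.0]
tcp_rot: [-0.007, 0.982, 0.188, -0.002]
contact_force: [0.2, -0.2, 0.8]
grip_width: -0.002
top {'n': 71, 'by_centroid': np.float64(-55.418040485556936), 'by_line': np.float64(-56.00640457488411), 'R': np.float64(57.60478989605292), 'off': np.float64(0.5915268869074595)}
scene {'n': 49, 'by_centroid': np.float64(-57.1201208517837), 'by_line': np.float64(-55.46619250357832), 'R': np.float64(59.835184099085666), 'off': np.float64(-1.7269921922462323)}
```

View pics/c5.png

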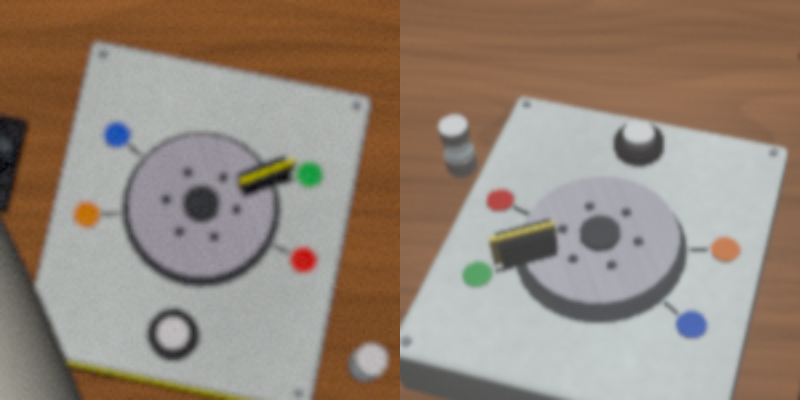

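Both cameras put the tab at about -56°, which matches the tool position, so 4° remain. I'll go back for the last bit.

Run:
```python
from h import *
np.set_printoptions(precision=1,suppress=True)
x=push_pose(-58,22); print(need([*x,175]))
```

```text
(array([-10.2, 241.8,   6. ]), np.float64(21.431752784182827))
```

```bash
python3 -m crank '{"dp":[[-2,60,0],[-2,60,0],[-2,60,0],[-2,60,0],[0,0,0],[0,0,0]],"turn":[[0,0,0],[0,0,0],[0,0,0],[0,0,0],[0,0,0],[0,0,0]]}'
python3 - <<'E'
from h import *
np.set_printoptions(precision=2,suppress=True)
for g in (22,6): print(g,need([*push_pose(-57,g),98]))
E
```

```text
clock: 10.1
position: [680.8, 11.1, 181.0]
tcp_rot: [-0.007, 0.983, 0.185, -0.002]
contact_force: [0.7, 0.4, -0.1]
grip_width: 0.0
22 (array([-0.43,  0.72, 83.02]), np.float64(21.266584670617288))
6 (array([-16.43,   0.8 ,  83.03]), np.float64(21.266584670617288))
```

```bash
python3 -m crank '{"dp":[[0,0.5,25],[0,0,25],[0,0,20],[0,0,12],[0,0,0],[0,0,0]],"turn":[[0,0,2.8],[0,0,0],[0,0,0],[0,0,0],[0,0,0],[0,0,0]]}'
python3 - <<'E'
from h import *
np.set_printoptions(precision=2,suppress=True)
for a,g in ((-56,5),(-56,0),(-60,0)): print(g,need([*push_pose(a,g),98]))
E
```

```text
clock: 10.85
position: [680.9, 13.3, 100.5]
tcp_rot: [-0.006, 0.987, 0.162, -0.001]
contact_force: [-0.2, -0.1, 0.3]
grip_width: 0.001
5 (array([-17.35,   2.03,   2.45]), np.float64(18.630744349374982))
0 (array([-22.34,   2.37,   2.45]), np.float64(18.630744349374982))
0 (array([-26.27,   3.83,   2.43]), np.float64(18.630744349374982))
```

```bash
python3 -m crank '{"dp":[[-8,1,0],[-8,1,0],[-4,0.5,0],[-2,0.5,0],[-2,0.5,0],[-1.5,0,0],[0,0,0],[0,0,0]],"turn":[[0,0,0],[0,0,0],[0,0,0],[0,0,0],[0,0,0],[0,0,0],[0,0,0],[0,0,0]]}'
python3 - <<'E'
from h import *
np.set_printoptions(precision=2,suppress=True)
print(need([*push_pose(-60.2,0),98]),r.read_state()['contact_force'])
i=get_image("scene"); cv2.imwrite("pics/s6.png",cv2.resize(i[120:300,180:360],(600,600)));print(ridge("scene",i))
E
```

```text
clock: 11.85
position: [657.7, 1.5, 99.6]
tcp_rot: [-0.006, 0.987, 0.162, -0.001]
contact_force: [2.4, 0.0, 2.3]
grip_width: -0.001
(array([-0.73,  0.1 ,  1.56]), np.float64(18.611242664391316)) [2.35 0.04 2.28]
None
```

```bash
python3 -m crank '{"dp":[[-0.6,0.1,0],[0,0,0],[0,0,0]],"turn":[[0,0,0],[0,0,0],[0,0,0]]}'
python3 - <<'E'
from h import *
np.set_printoptions(precision=2,suppress=True)
print(need([*push_pose(-60.2,0),98]),r.read_state()['contact_force'])
E
python3 -m crank '{"dp":[[12,0,0],[10,0,-15],[0,0,-35],[0,-30,-35],[0,-50,0],[-10,-60,0],[-10,-60,0],[-10,-60,0],[0,0,0],[0,0,0]],"turn":[[0,0,0],[0,0,0],[0,0,0],[0,0,0],[0,0,0],[0,0,0],[0,0,0],[0,0,0],[0,0,0],[0,0,0]]}'
python3 - <<'E'
from h import *
for c in("top","scene"):
    i=get_image(c); print(c,ridge(c,i)); cv2.imwrite(f"pics/{c}7.png",i)
    cr=i[120:300,180:360] if c=="scene" else i[110:260,200:350]
    cv2.imwrite(f"pics/c{c}7.png",cv2.resize(cr,(400,400)))
cv2.imwrite("pics/c7.png",np.hstack([cv2.imread(f"pics/c{c}7.png") for c in("top","scene")]))
E
```

```text
clock: 12.28
position: [657.0, 1.1, 99.4]
tcp_rot: [-0.006, 0.987, 0.162, -0.001]
contact_force: [2.3, 0.5, 1.7]
grip_width: 0.002
(array([0.01, 0.02, 1.45]), np.float64(18.606818819879013)) [2.28 0.53 1.65]
clock: 13.52
position: [574.4, 224.3, 187.5]
tcp_rot: [-0.014, 0.984, 0.179, -0.003]
contact_force: [0.7, -0.0, 0.1]
grip_width: -0.002
top {'n': 74, 'by_centroid': np.float64(-59.20767223603062), 'by_line': np.float64(-60.721047051396106), 'R': np.float64(58.06569134668999), 'off': np.float64(1.533532453904261)}
scene {'n': 50, 'by_centroid': np.float64(-60.92727070758222), 'by_line': np.float64(-59.51790718029078), 'R': np.float64(58.35231562486705), 'off': np.float64(-1.4352074962869104)}
```

View pics/c7.png

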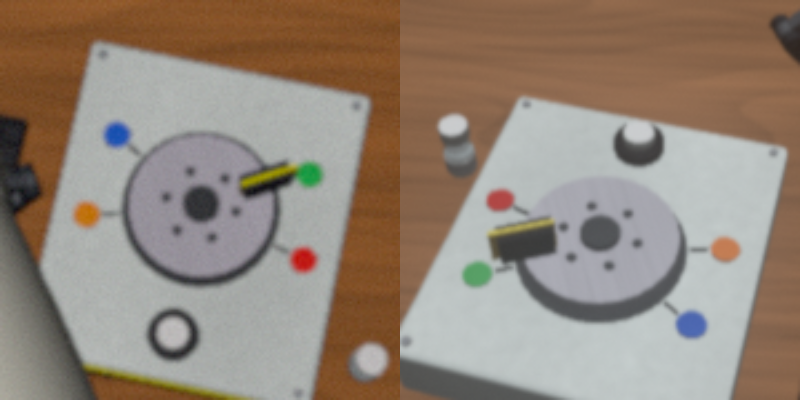

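Four ridge measurements average -60.1° and the tool contact geometry gives -60.2°, so the selector is at green. Next is the button.

Run:
```python
from h import *
np.set_printoptions(precision=1,suppress=True)
print(need([511.1,71.4,130]))
```

```text
(array([-113. ,  121.7,   54.2]), np.float64(20.58117669499964))
```

```bash
python3 -m crank '{"dp":[[-37,40,10],[-38,41,22],[-38,41,22],[0,0,0],[0,0,0]],"turn":[[0,0,0],[0,0,0],[0,0,0],[0,0,0],[0,0,0]]}'
python3 - <<'E'
from h import *
np.set_printoptions(precision=2,suppress=True)
d,y=need([511.1,71.4,96]);s,R,_=st();print(d,y,'tilt fix (rotvec tool, deg)',np.degrees((R.inv()*Ro.from_euler('z',y,degrees=True)*Ro.from_euler('x',180,degrees=True)).as_rotvec()))
E
```

```text
clock: 14.25
position: [511.6, 71.3, 131.0]
tcp_rot: [-0.014, 0.984, 0.178, -0.003]
contact_force: [-0.1, -0.5, -0.7]
grip_width: 0.002
[-0.38  0.73 34.97] 20.553657449929197 tilt fix (rotvec tool, deg) [-1.65  0.01 -0.  ]
```

```bash
python3 -m crank '{"dp":[[0,0,12],[0,0,12],[0,0,8],[0,0,0],[0,0,0]],"turn":[[-1.65,0,0],[0,0,0],[0,0,0],[0,0,0],[0,0,0]]}'
python3 - <<'E'
from h import *
np.set_printoptions(precision=2,suppress=True)
print(need([511.1,71.4,92]))
for c in("scene",): i=get_image(c); cv2.imwrite("pics/s8.png",cv2.resize(i[90:250,200:360],(600,600)))
E
```

```text
clock: 14.88
position: [510.9, 72.3, 98.7]
tcp_rot: [0.0, 0.984, 0.179, -0.0]
contact_force: [-0.1, 0.6, 0.3]
grip_width: -0.005
(array([-0.12,  0.95,  6.68]), np.float64(20.680315788159444))
```

View pics/s8.png

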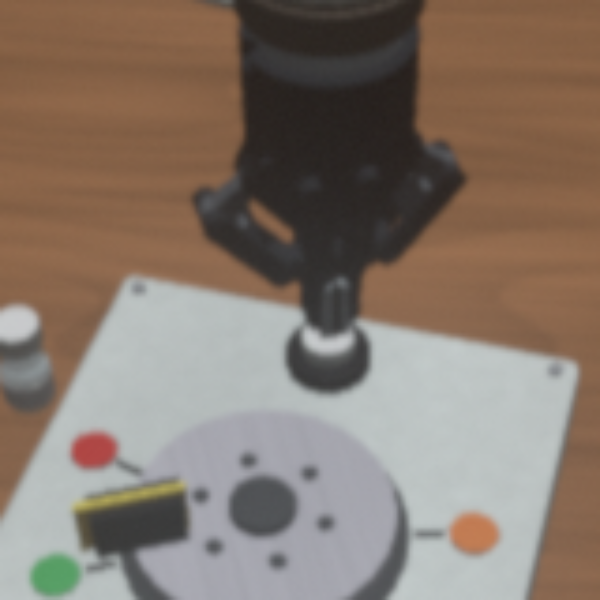

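The picture shows the fingers centred over the button at about crop (330,330). I'll go down in small steps and watch the force.

```bash
python3 -m crank '{"dp":[[0,1,3],[0,0,2],[0,0,2],[0,0,0]],"turn":[[0,0,0],[0,0,0],[0,0,0],[0,0,0]]}'; python3 -m crank '{"dp":[[0,0,1],[0,0,1],[0,0,0]],"turn":[[0,0,0],[0,0,0],[0,0,0]]}';python3 -m crank '{"dp":[[0,0,1],[0,0,1],[0,0,0]],"turn":[[0,0,0],[0,0,0],[0,0,0]]}'
```

```text
clock: 15.42
position: [511.1, 71.2, 91.5]
tcp_rot: [0.0, 0.984, 0.179, -0.0]
contact_force: [-0.4, -1.1, 2.4]
grip_width: -0.0
clock: 15.8
position: [511.2, 71.2, 89.6]
tcp_rot: [0.0, 0.984, 0.179, -0.0]
contact_force: [-0.1, -1.6, 3.5]
grip_width: 0.003
clock: 16.18
position: [511.2, 71.2, 87.5]
tcp_rot: [0.0, 0.984, 0.179, -0.0]
contact_force: [-1.1, -1.9, 4.0]
grip_width: -0.0
```

```bash
python3 -m crank '{"dp":[[0,0,1],[0,0,1],[0,0,0]],"turn":[[0,0,0],[0,0,0],[0,0,0]]}';python3 -m crank '{"dp":[[0,0,1],[0,0,0.5],[0,0,0]],"turn":[[0,0,0],[0,0,0],[0,0,0]]}'
```

```text
clock: 16.55
position: [511.2, 71.2, 86.9]
tcp_rot: [0.0, 0.984, 0.179, 0.0]
contact_force: [-4.4, -3.1, 15.4]
grip_width: 0.006
clock: 16.92
position: [511.3, 71.2, 86.7]
tcp_rot: [0.0, 0.984, 0.179, 0.0]
contact_force: [-9.8, -3.9, 26.0]
grip_width: -0.001
```

The force jumped from about 4 to 26 N at z = 86.8, about 6 mm below first touch, so the button is on its stop. I'll take a picture, then release.

```bash
python3 - <<'E'
from h import *
i=get_image("scene"); cv2.imwrite("pics/s9.png",cv2.resize(i[150:210,250:330],(800,600)))
E
python3 -m crank '{"dp":[[0,0,-2],[0,0,-4],[0,0,-8],[0,0,-20],[0,0,-40],[0,0,-40],[0,-50,0],[0,-60,0],[0,-60,0],[0,-60,0],[0,0,0],[0,0,0]],"turn":[[0,0,0],[0,0,0],[0,0,0],[0,0,0],[0,0,0],[0,0,0],[0,0,0],[0,0,0],[0,0,0],[0,0,0],[0,0,0],[0,0,0]]}'
python3 - <<'E'
from h import *
for c in("top","scene"):
    i=get_image(c); print(c,ridge(c,i)); cv2.imwrite(f"pics/{c}10.png",i)
    cr=i[100:310,140:380] if c=="scene" else i[110:290,140:400]
    cv2.imwrite(f"pics/c{c}10.png",cv2.resize(cr,(400,400)))
cv2.imwrite("pics/c10.png",np.hstack([cv2.imread(f"pics/c{c}10.png") for c in("top","scene")]))
for n,(c0,c1) in dict(s=("scene0","scene10")).items():
    a,b=cv2.imread(f"pics/{c0}.png"),cv2.imread(f"pics/{c1}.png")
    cv2.imwrite("pics/btn.png",np.hstack([cv2.resize(x[160:200,265:310],(390,350)) for x in(a,b)]))
E
```

```text
clock: 18.48
position: [452.7, 229.8, 199.2]
tcp_rot: [-0.022, 0.975, 0.221, -0.006]
contact_force: [0.4, -0.5, -0.1]
grip_width: -0.001
top {'n': 76, 'by_centroid': np.float64(-59.19808225695461), 'by_line': np.float64(-60.386827672646), 'R': np.float64(57.73768414005198), 'off': np.float64(1.1978279010160477)}
scene {'n': 50, 'by_centroid': np.float64(-61.01083590985012), 'by_line': np.float64(-59.14225311766597), 'R': np.float64(58.17132547378277), 'off': np.float64(-1.896800622268465)}
```

View pics/s9.png

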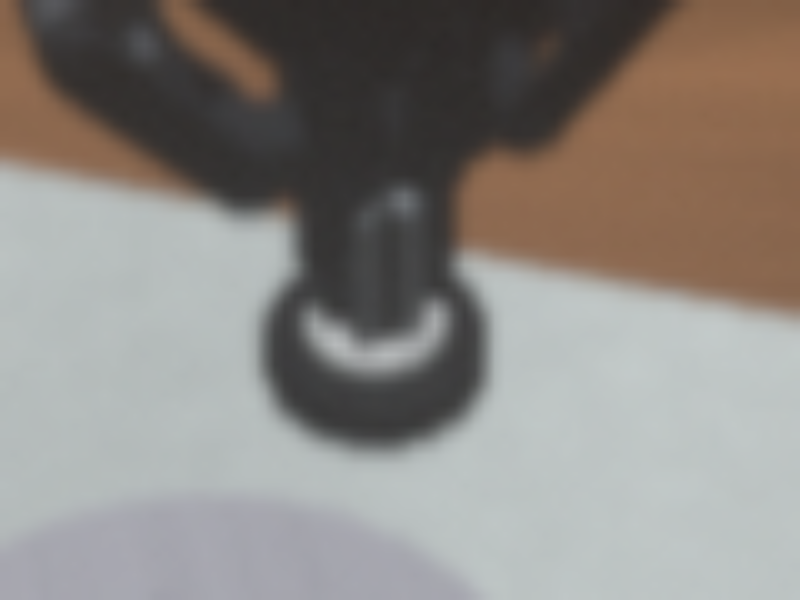

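View pics/c10.png

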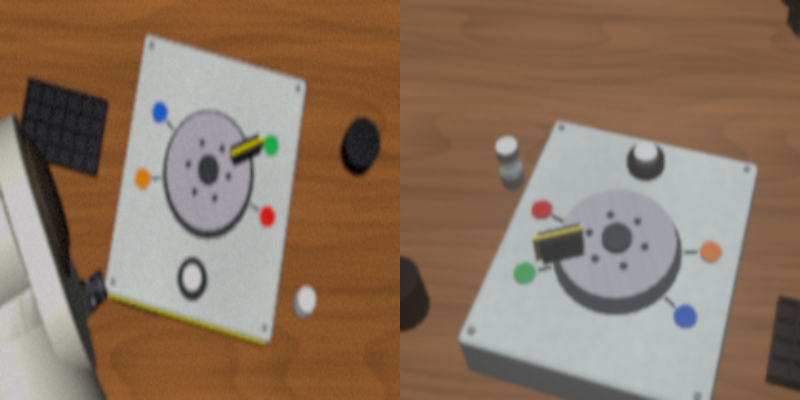

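View pics/btn.png

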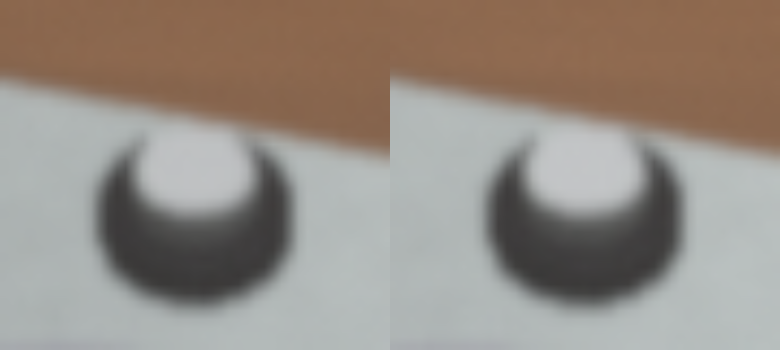

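The button was flush in its housing while pressed and now looks the same as at the start. The selector is still at about -60°, the loose items haven't moved, and the arm is clear.

```bash
python3 -c "
from station import r
print(r.close_job())"
```

```text
the job is handed in; nothing more can be done
None
```

The analyser's inlet is switched to green and confirmed, and I handed the job in at about 18.5 s on the robot's clock, against the 54 s limit. I pushed the tab clockwise with the shut fingers in three pushes and never pinched it. Then I pressed the confirm button once and released it.

- **Selector:** green lies at -60°. After the press, the four ridge measurements from the two cameras were -59.2°, -60.4°, -61.0° and -59.1°, averaging -59.9°. They disagree by up to about 2°. Where the fingers stopped against the tab gave -60.2°.
- **Button:** it travelled about 6 mm and reached its stop, where the force jumped from about 4 N to 26 N. It was flush in its housing while pressed and back at its starting height afterwards.
- **Surroundings:** in the last pictures the tray, vial and canister appear to be where they started. The arm was touching nothing when I handed in.

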